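Square up the photometer cell and hold the dosing pipette over it

ROBOT

A 7-joint arm with a two-finger parallel gripper is mounted at the origin on the work surface. World frame = base frame: x ahead of the robot, y to its left, z up, the work surface at z = 0. Lengths are in m, angles in rad, forces in N, time in s.
With the tool pointing down it reaches from about 0.35 to 0.775 m from the base axis. Payload 3.1 kg.
Tool frame: the origin (TCP) lies midway between the tips of the shut fingers; the grasp point (between the pads) lies 19 mm behind it (manip.grip_depth is the z of the grasp point in the tool frame, in m); z points along the fingers, y is the line along which they close (so a half turn about z gives the same grasp; the last joint's range is limited). The gripper opens to 85 mm and grips with 20 to 120 N. Pads are 22 mm wide; open, the fingers measure 114 mm over their backs; the gripper's body (76 mm by 85 mm) begins 54 mm behind the grasp point. The pads swing forward as they close: fully open they stand 13 mm farther back than shut.
Start: joints at [1.29, 0.311, 0.014, 1.512, -0.004, 1.319, -0.027], TCP at [0.13, -0.534, 0.231] pointing down, gripper open.
Joint ranges: [-2.7, 2.7], [-0.3, 1.91], [-1.27, 1.3], [0.12, 2.57], [-1.44, 4.58], [0.2, 2.03], [-3.05, 3.05]. Speed limits (rad/s): [2.79, 2.79, 3.14, 3.14, 3.14, 3.14, 3.14].

INTERFACE

Orientations are given as a unit quaternion [w, x, y, z].
In Python, from station import manip gives the robot as it stands.
- The arm moves only by the shell command python3 nudge.py 'ROWS'. ROWS is one flat JSON list of numbers that holds 1 to 5 rows one after another, with no inner brackets; each row has 7 numbers: a rotation vector rx, ry, rz in units of 0.1 rad, then dx, dy, dz in units of 25 mm, then the finger opening in m; each row is the pose to reach, as a shift and turn from the pose commanded when the command began, along the tool's axes at that moment; what a row does not reach only later rows make up. A row lasts 1/12 s, in which the tool goes at most 0.0417 m and 0.125 rad, less where a joint would pass 70% of its speed; a pose out of reach is approached as far as the arm can. The fingers move at their own pace and stop on an object; the grip force is fixed at half the most. Time passes only in rows, so rows that do not move let the fingers close. It prints the time, the measured TCP pose, the force, the opening and the grip force at its end. Input that does not fit is refused with a message, and nothing moves.
- manip.observe(): the state, without advancing time (a new reading comes with each control period).
- manip.get_image(name): name is "scene" or "side" or "wrist"; returns a dict with "img" (480x640x3 uint8, red, green, blue), "K" (3x3 intrinsics, pixels), "R" (3x3) and "t" (3): a world point X has camera coordinates R X + t. Camera axes: x right, y down, z forward; pixel columns grow to the right and rows downward; lengths in m; the calibration is good to about 2 mm. A picture is of the moment at which its call begins. There is no depth.
- manip.finish_job(): hands the job in; it is judged then, once.
The state is a dict: "clock": time; "joint_positions": joint angles; "joint_velocities": joint speeds; "joint_efforts": joint torques, N m; "eef_pos": TCP position; "eef_rot": TCP orientation; "force": force on the tool from outside, world axes, zero at the start; "wrist_torque": the same for the moment, N m; "opening": finger opening in m; "gripper_force": force on a finger pad.
Only numpy, scipy, OpenCV 4.12 (cv2) and the standard library are available. Lean on these libraries where they do the work, as an engineer would, in place of code of your own. Each camera call takes 0.05 s, during which the arm holds its last target. There are 200 camera calls.

TASK

First push the square glass cell on the photometer's stirrer plate fully home into the corner between the two black optics blocks, square and flush against both. Then take the slim fine-tipped pipette out of the stand, carry it over the bottles and hold it upright with its tip centred over the open cell, about a centimetre above the rim, never letting it touch the cell or the photometer. Finish there, still gripping the hovering pipette ready to dose, with the cell still home and the bottles, beaker, dish, timer, tip box and stout pipette left where they stood.

Things in the scene. Friction and masses are not known exactly. Their poses are not given: they have to be found in the camera images.
- photometer: Fixed photometer on a blue magnetic stirrer (165 x 150 mm) with a sloped console and knob at its -x end. Origin: on the table; x from console to detector block, y towards the light source block, z up. White stirrer plate: x -42..76, y -68..78 mm, top at z = 50 mm; the cell and two black optics blocks stand on it. A black box (115 x 66 mm, top at z = 170 mm) stands beside it at y = 87..153 mm.
- corner (a point): Point at plate height (50 mm over the table) where the flat upright faces of the two black blocks meet; axes as the photometer's. Light source: at y > 0, x from -78 to 22 mm, 50 mm high over the plate. Detector: at x > 0 to 36 mm, y from -90 to 0 mm, 30 mm high. The cell belongs on the -x, -y side; home, its centre is at (-20, -20) mm from here.
- cell: Loose square glass cell, open on top, 40 x 40 mm, 42 mm high, walls 3 mm, two clear and two frosted sides, pale rim; about 80 g. Origin: centre of its underside, z up, x and y square to its sides. Starts standing on the stirrer plate, its centre 15 to 32 mm short of home in both directions, turned up to 0.3 rad. Slides under a light push, stays where it is left.
- cell_mouth (a point): Centre of the cell's open mouth at rim height, 42 mm above its underside; axes as the cell's.
- stand: Fixed white pipette stand, 90 x 214 mm. Origin: on the table under the shelf's middle; y along the shelf, z up. The shelf (60 mm deep, 8 mm thick, top at z = 115 mm) has three slots 20 mm wide, open to -x, at y = -70, 0 and 70 mm. The two pipettes hang in the outer slots, either way round; the middle one is empty.
- pipette: The slim pipette: loose, grey, about 90 g. Origin: on its axis at the underside of the handle, which rests on the shelf (115 mm over the table); z up along the axis, x and y as the stand's. Handle 24 mm (x) by 30 mm (y), z 0 to 56 mm, flat sides; a finger hook sticks out 19 mm beyond its +y face at z 43 to 55 mm; 16 mm wide white plunger button, top at z = 78 mm.
- grip (a point): Point on the slim pipette's axis 34 mm above its origin; grip it here from above, across x. Lift it straight up at least 105 mm to free it from the stand.
- tip (a point): The end of the slim pipette's fine tip, on its axis, 100 mm below its origin. Under the handle comes a shaft of 13 mm, then 9 mm diameter, then the pale tip, tapering from 9 to 3 mm.
- stout_pipette: Bystander in the other outer slot of the stand: the same pattern but thicker: handle 36 x 40 mm, plunger button 28 mm in diameter, tip 16 mm wide at the top, button top 78 mm above the shelf, so 193 mm over the table. Origin as for the slim pipette.
- bottle_near: Bystander: reagent bottle with blue cap, 56 mm in diameter, 105 mm high. Origin: centre of the underside. Stands between the stand and the photometer.
- bottle_far: Bystander: a second bottle like it, standing farther from the robot.
- beaker: Bystander: small clear beaker, 42 mm in diameter, 60 mm high, behind the photometer as seen from the robot. Origin: centre of the underside.
- tip_box: Bystander: box of pipette tips, 80 x 120 mm, 46 mm high, on the robot's side of the stand. Origin: centre of the underside.
- petri_dish: Bystander: glass dish, 90 mm in diameter, 14 mm high, with stir bars in it, beyond the bottles. Origin: centre of the underside.
- timer: Bystander: grey bench timer, 50 x 65 x 18 mm, beyond the bottles. Origin: centre of the underside.

How it is judged:
By the outcome, as a careful person would: the job done as asked, in the order asked, and still so for the second after the job is handed in, while the arm keeps its last pose, push and grip.
It also fails if it takes over 72 s, if anything falls off the work surface, if the arm or the gripper's body presses on something with over 40 N, if the wrist force passes 120 N, or if a joint passes its speed limit or range.

## Working session

There is one attempt and no reset: what is moved stays moved. The work goes in short steps, Python scripts to look and compute and a shell command to move; the robot and the scene stay as the last step left them, time stands still between calls to the robot, and variables do not carry over. Pictures are saved under pics/ and viewed, at most 10 in all, crops included, and the job is handed in when it is done.

```bash
ls; mkdir -p pics; python3 - <<'E'
from station import manip
import cv2
o=manip.observe(); print(o, manip.grip_depth)
for n in ("scene","side"):
    d=manip.get_image(n); cv2.imwrite(f"pics/{n}0.png",d["img"][:,:,::-1]); print(n,d["K"],d["R"],d["t"])
E
```

```text
nudge.py
pics
station.py
{'clock': 0.0, 'joint_positions': array([ 1.29033116,  0.3117301 ,  0.01400024,  1.51307669, -0.0044097 ,
        1.31917724, -0.02721156]), 'joint_velocities': array([-0.00054273, -0.00107036, -0.00047306,  0.00141584, -0.00153028,
        0.00036029, -0.00124636]), 'joint_efforts': array([ 6.65984976e-05, -3.79915881e+01,  1.46010113e-01, -2.30592406e+01,
        1.23391394e-02,  1.33023947e-02, -3.74514661e-05]), 'eef_pos': array([ 0.12991419, -0.53368402,  0.23021072]), 'eef_rot': array([-1.16565670e-03,  9.92878401e-01,  1.19126356e-01, -1.85080549e-04]), 'force': array([ 0.68072767, -0.95929704,  0.54901605]), 'wrist_torque': array([-0.0071897 , -0.05322854, -0.03520166]), 'gripper_force': 0.0, 'opening': 0.08539211492066537} -0.0187
scene [[585.74019459   0.         312.39003937]
 [  0.         585.74019459 235.31856583]
 [  0.           0.           1.        ]] [[ 0.24621084  0.96904912 -0.01800062]
 [ 0.55728338 -0.156738   -0.81539465]
 [-0.79297885  0.19072755 -0.57862557]] [-0.06743431 -0.20084584  1.69083065]
side [[507.84471294   0.         316.8981834 ]
 [  0.         507.84471294 238.09657667]
 [  0.           0.           1.        ]] [[-0.93531548 -0.3536584   0.01052138]
 [-0.24720467  0.6319259  -0.73454715]
 [ 0.25313004 -0.68963425 -0.67847608]] [0.48190181 0.26238243 0.97438587]
```
View pics/scene0.png

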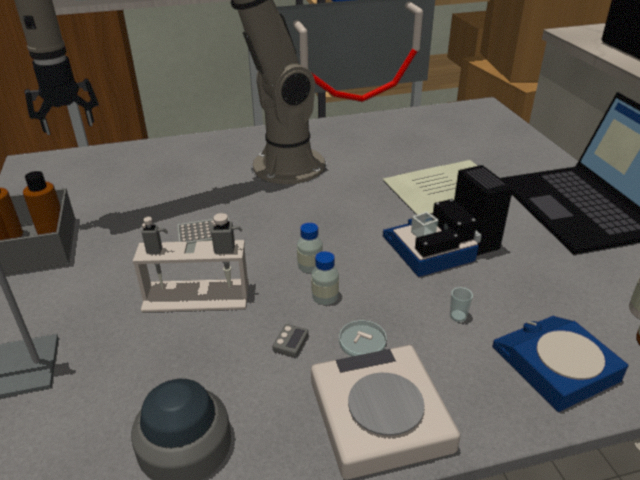

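View pics/side0.png

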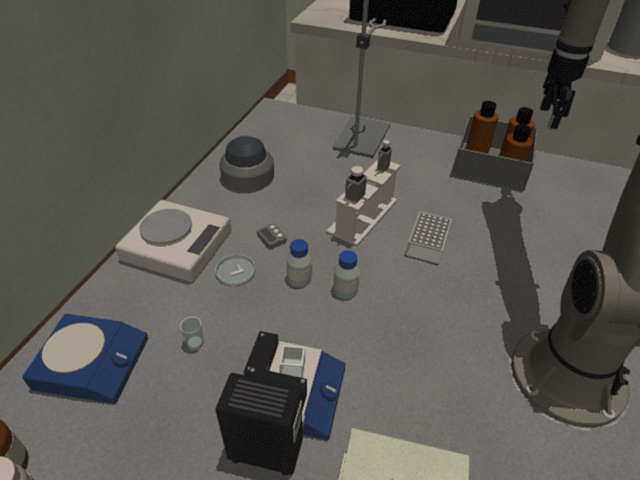

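Scene view: the slim pipette is at about (148,220) and the stout one at (221,217). The cell is at (424,222), with the photometer's black box at (482,180). The side view agrees: stout at (357,172), slim at (385,145), cell at (292,355).

```bash
cat > h.py <<'E'
import numpy as np, cv2
from station import manip
from scipy.spatial.transform import Rotation as Rn
def ray(d,u,v,z):
    R,t,K=map(np.array,(d["R"],d["t"],d["K"])); c=-R.T@t
    r=R.T@np.linalg.inv(K)@[u,v,1]; return c+r*(z-c[2])/r[2]
def proj(d,X):
    R,t,K=map(np.array,(d["R"],d["t"],d["K"])); p=K@(R@np.array(X)+t); return p[:2]/p[2]
def toolR():
    q=manip.observe()["eef_rot"]; return Rn.from_quat([q[1],q[2],q[3],q[0]])
def delta(target):  # world target TCP -> tool-axes shift from measured
    o=manip.observe(); return toolR().inv().apply(np.array(target)-o["eef_pos"])
def crop(img,x0,y0,x1,y1,s): return cv2.resize(img[y0:y1,x0:x1,::-1],None,fx=s,fy=s,interpolation=cv2.INTER_CUBIC)
E
python3 - <<'E'
from h import *
S=manip.get_image("scene");D=manip.get_image("side")
for n,su,sv,du,dv,z in [("slim",148,219,386,144,.193),("stout",221,217,357,171,.193),("bn",309,229,348,257,.105),("bf",325,259,299,246,.105),("cell",424,218,292,348,.092),("boxtop?",483,178,262,383,.17),("tipbox",197,231,431,232,.046),("beaker",461,292,191,322,.06)]:
    print(n,ray(S,su,sv,z).round(3),ray(D,du,dv,z).round(3))
a=crop(S["img"],375,155,515,275,5.);cv2.imwrite("pics/a.png",a)
b=crop(D["img"],210,325,350,445,5.);cv2.imwrite("pics/b.png",b)
print(toolR().as_matrix().round(3)); w=manip.get_image("wrist"); T=toolR()
R=np.array(w["R"]);c=-R.T@w["t"];print("cam in tool",T.inv().apply(c-manip.observe()["eef_pos"]),(R@T.as_matrix()).round(3),w["K"])
E
```

```text
slim [ 0.481 -0.375  0.193] [ 0.477 -0.36   0.193]
stout [ 0.512 -0.239  0.193] [ 0.508 -0.228  0.193]
bn [ 0.474 -0.056  0.105] [ 0.466 -0.049  0.105]
bf [ 0.584 -0.051  0.105] [ 0.573 -0.042  0.105]
cell [0.483 0.203 0.092] [0.491 0.193 0.092]
boxtop? [0.479 0.335 0.17 ] [0.486 0.317 0.17 ]
tipbox [ 0.329 -0.287  0.046] [ 0.324 -0.258  0.046]
beaker [0.699 0.191 0.06 ] [0.706 0.188 0.06 ]
[[ 0.972  0.237 -0.   ]
 [ 0.237 -0.972  0.001]
 [-0.    -0.001 -1.   ]]
cam in tool [ 0.06504479  0.00080361 -0.14246716] [[ 0.001  1.     0.001]
 [-0.965  0.001 -0.261]
 [-0.261 -0.001  0.965]] [[410.18288267   0.         320.17505066]
 [  0.         410.18288267 231.99913737]
 [  0.           0.           1.        ]]
```

View pics/a.png

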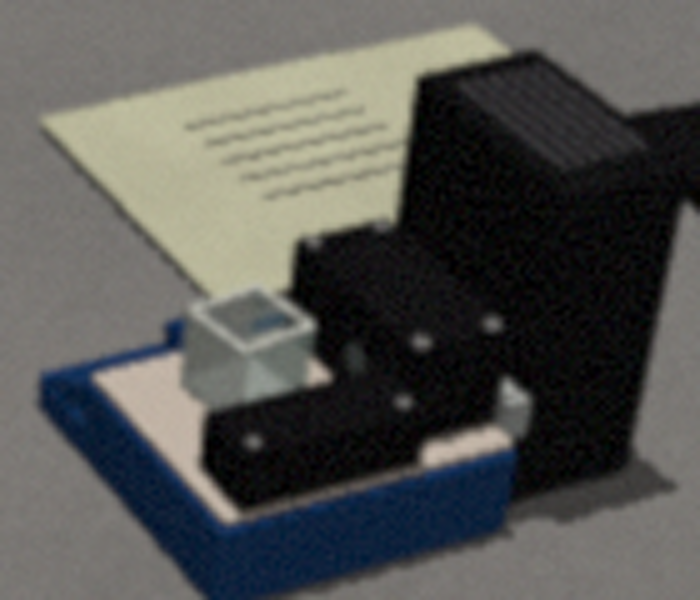

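The enlarged scene crop shows the cell's rim corners near (187,312), (250,288), (316,325) and (248,350). It stands clear of both blocks. Next I take a wrist-camera look over the stand on the way.

The manual's scale: shifts go in units of 25 mm and turns go in units of 0.1 rad. Converting my numbers, 0.18 m is 7.2, -0.1 m is -4.

```bash
python3 nudge.py '[0,0,0,7.2,-2.2,-4,0.085,0,0,0,7.2,-2.2,-4,0.085,0,0,0,7.2,-2.2,-4,0.02,0,0,0,7.2,-2.2,-4,0.0,0,0,0,7.2,-2.2,-4,0.0]'
python3 nudge.py '[0,0,0,8,-2,0,0.0,0,0,0,8,-2,0,0.0,0,0,0,8,-2,0,0,0,0,0,8,-2,0,0.0,0,0,0,8,-2,0,0.0]'
python3 nudge.py '[0,0,0,2.4,-0.8,0,0.0,0,0,0,2.4,-0.8,0,0.0,0,0,0,2.4,-0.8,0,0]'
python3 - <<'E'
from h import *
w=manip.get_image("wrist");cv2.imwrite("pics/w1.png",w["img"][:,:,::-1]);np.savez("w1.npz",**w)
E
```

```text
clock: 0.67
eef_pos: [0.2895, -0.4393, 0.33]
eef_rot: [0.0, 0.993, 0.119, 0.0]
force: [0.7, -0.7, -0.3]
opening: 0.0511
gripper_force: 0.0
clock: 1.08
eef_pos: [0.4727, -0.343, 0.3291]
eef_rot: [-0.0, 0.993, 0.119, 0.0]
force: [0.3, -0.4, 1.2]
opening: -0.0001
gripper_force: 0.0
clock: 1.33
eef_pos: [0.5298, -0.304, 0.3276]
eef_rot: [-0.003, 0.992, 0.125, 0.001]
force: [-0.2, 0.3, -0.9]
opening: -0.0
gripper_force: 0.0
```

View pics/w1.png

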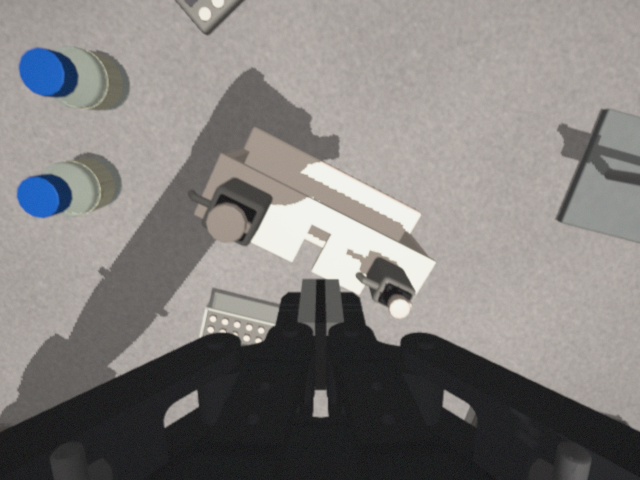

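The wrist view shows the slim button top at (399,308) and the stout one at (226,222). The shelf's +x edge runs from (220,154) to (436,262), and the bottle caps are at (48,72) and (43,196).

```bash
python3 - <<'E'
from h import *
w=dict(np.load("w1.npz"))
for n,u,v,z in [("slim",399,308,.193),("stout",226,222,.193),("e1",220,154,.115),("e2",436,262,.115),("bf",48,72,.105),("bn",43,196,.105),("slotmid",319,233,.115)]: print(n,ray(w,u,v,z).round(4))
print(manip.observe()["eef_pos"],delta([.50,.19,.30]).round(3))
E
```

```text
slim [ 0.4793 -0.3768  0.193 ]
stout [ 0.5113 -0.241   0.193 ]
e1 [ 0.5459 -0.2109  0.115 ]
e2 [ 0.4996 -0.4204  0.115 ]
bf [ 0.5753 -0.0561  0.105 ]
bn [ 0.4678 -0.0604  0.105 ]
slotmid [ 0.4994 -0.3102  0.115 ]
[ 0.5269434  -0.30744005  0.32793242] [ 0.095 -0.489  0.029]
```

Converted, -0.2 m is -8, 0.04 m is 1.6.

```bash
python3 nudge.py '[0,0,0,1.6,-8,0,0,0,0,0,1.6,-8,0,0,0,0,0,1.6,-8,0,0,0,0,0,1.6,-8,0,0,0,0,0,1.6,-8,0,0]' >/dev/null
python3 nudge.py '[0,0,0,1.6,-8,0.8,0,0,0,0,1.6,-8,0.8,0,0,0,0,1.6,-8,0.8,0,0,0,0,1.6,-8,0.8,0,0,0,0,1.6,-8,0.8,0]'>/dev/null
python3 nudge.py '[0,0,0,0.4,-3.6,0,0,0,0,0,0.4,-3.6,0,0,0,0,0,0.4,-3.6,0,0,0,0,0,0.4,-3.6,0,0]'
python3 - <<'E'
from h import *
w=manip.get_image("wrist");cv2.imwrite("pics/w2.png",w["img"][:,:,::-1]);np.savez("w2.npz",**w)
E
```

```text
clock: 2.55
eef_pos: [0.4945, 0.1895, 0.3093]
eef_rot: [-0.001, 0.992, 0.122, -0.0]
force: [0.3, -0.3, -0.7]
opening: 0.0002
gripper_force: 0.0
```

View pics/w2.png

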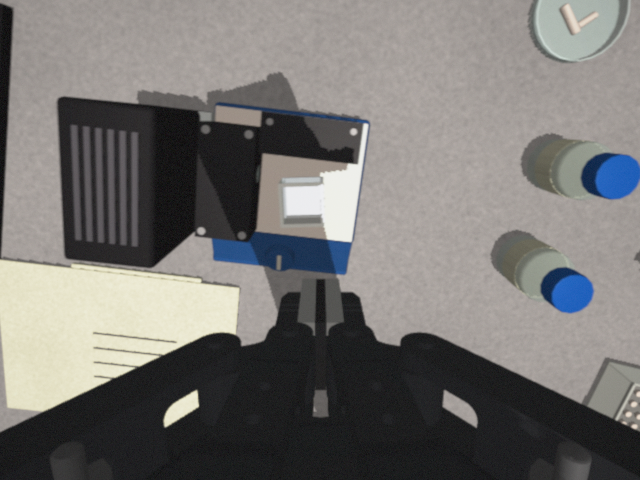

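The wrist view shows the cell at about (303,200), the detector block above it and the light source block to its left. I'll enlarge this.

```bash
python3 - <<'E'
from h import *
w=dict(np.load("w2.npz"))
cv2.imwrite("pics/w2c.png",np.clip(crop(w["img"],190,95,375,240,4).astype(float)*1.5,0,255).astype(np.uint8))
E
```

```text
(no output)
```

View pics/w2c.png

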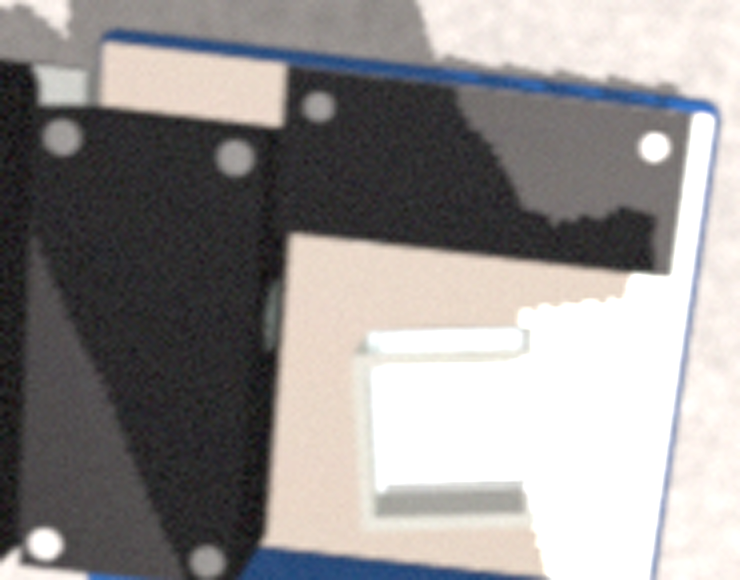

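The crop shows the rim's left corners at crop (357,346) and (365,527). The corner point is at about (289,234), the detector edge runs on to (650,270), and the light base runs to (265,545).

```bash
python3 - <<'E'
from h import *
w=dict(np.load("w2.npz"));f=lambda u,v,z: ray(w,190+u/4,95+v/4,z)
print("cam",(-w["R"].T@w["t"]).round(3))
P={}
for n,u,v,z in [("det80a",290,233,.08),("det80b",650,270,.08),("lt50a",287,240,.05),("lt50b",265,545,.05),("st50a",110,33,.05),("st50b",715,105,.05),("st50c",655,575,.05),("TL",357,346,.092),("BL",365,527,.092),("TR",537,333,.092),("BR",545,518,.092)]:
    P[n]=f(u,v,z)[:2];print(n,P[n].round(4))
ang=lambda a,b,o: np.degrees(np.arctan2(*(P[b]-P[a])[::-1]))-o
print(ang("det80b","det80a",90),ang("lt50b","lt50a",0),ang("st50b","st50a",90),ang("st50c","st50b",0),"cell",ang("TR","TL",90),ang("BL","TL",0),ang("BR","BL",90), np.linalg.norm(P["BL"]-P["TL"]))
E
```

```text
cam [0.558 0.204 0.452]
det80a [0.5184 0.2483]
det80b [0.5301 0.1682]
lt50a [0.5134 0.2522]
lt50b [0.4374 0.2417]
st50a [0.55   0.3023]
st50b [0.5689 0.1606]
st50c [0.4539 0.1437]
TL [0.4993 0.2275]
BL [0.4596 0.2167]
TR [0.5117 0.1898]
BR [0.4716 0.1777]
8.316097578311329 7.812286252158742 7.573664857102116 8.318580713636889 cell 18.255385678367276 15.143802708510565 17.086445310138174 0.04109599181927134
```

```bash
cat >> h.py <<'E'
YAW=0.14; U=np.array([np.cos(YAW),np.sin(YAW),0]); V=np.array([-U[1],U[0],0]); C=np.array([.5177,.2528,.05])
def uvz(p): p=np.array(p)-C; return np.array([p@U,p@V,p[2]+.05])
def goto(u,v,z):
    T=C+u*U+v*V; T[2]=z
    r=(toolR().inv()*Rn.from_matrix(np.c_[U,-V,[0,0,-1]])).as_rotvec()
    print("now uvz",uvz(manip.observe()["eef_pos"]).round(4),"rot",r.round(4),"shift",delta(T).round(4))
E
python3 -c "
from h import *
goto(-.04,-.094,.12)"
```

```text
now uvz [-0.0311 -0.063   0.3091] rot [ 1.400e-03 -1.000e-04  1.003e-01] shift [-0.012   0.0297  0.1892]
```

Converted, 0.19 m is 7.6, 0.1 m is 4, 0.1 rad is 1.

```bash
python3 nudge.py '[0.01,0,1,-0.48,1.2,4,0,0.01,0,1,-0.48,1.2,7.6,0,0.01,0,1,-0.48,1.2,7.6,0,0.01,0,1,-0.48,1.2,7.6,0,0.01,0,1,-0.48,1.2,7.6,0]'
python3 nudge.py '[0,0,0,0,0,1.2,0,0,0,0,0,0,2.4,0,0,0,0,0,0,2.4,0,0,0,0,0,0,2.4,0]'
python3 -c "
from h import *
goto(-.04,-.080,.058)"
```

```text
clock: 3.02
eef_pos: [0.4899, 0.148, 0.1151]
eef_rot: [0.002, 0.998, 0.066, -0.003]
force: [0.7, -1.0, -0.1]
opening: -0.0
gripper_force: 0.0
clock: 3.35
eef_pos: [0.4908, 0.1508, 0.058]
eef_rot: [0.001, 0.998, 0.067, -0.002]
force: [0.1, -0.6, 1.0]
opening: -0.0005
gripper_force: 0.0
now uvz [-0.0409 -0.0973  0.058 ] rot [ 0.0015  0.0039 -0.0054] shift [ 0.0008 -0.0173 -0.    ]
```

```bash
python3 nudge.py '[0,0.04,-0.05,0,-0.4,0,0,0,0.04,-0.05,0,-0.56,0,0,0,0.04,-0.05,0,-0.72,0,0,0,0.04,-0.05,0,-0.84,0,0,0,0.04,-0.05,0,-0.96,0,0]'
python3 nudge.py '[0,0,0,0,-0.12,0,0,0,0,0,0,-0.24,0,0,0,0,0,0,-0.36,0,0,0,0,0,0,-0.48,0,0,0,0,0,0,-0.56,0,0]'
python3 -c "
from h import *
goto(-.04,-.0545,.058)
w=manip.get_image('wrist');np.savez('w3.npz',**w)
im=crop(w['img'],120,0,420,300,2);S=manip.get_image('scene');cv2.imwrite('pics/w3.png',np.hstack([im[:600,:400],crop(S['img'],410,200,490,260,6.667)[:400,:400].repeat(1,0)]) if 0 else im)"
```

```text
clock: 3.77
eef_pos: [0.4887, 0.1789, 0.0602]
eef_rot: [-0.001, 0.997, 0.072, 0.003]
force: [0.7, -0.1, 0.8]
opening: -0.0001
gripper_force: 0.4
clock: 4.18
eef_pos: [0.4859, 0.1925, 0.059]
eef_rot: [-0.001, 0.997, 0.072, 0.002]
force: [0.3, -1.1, -0.6]
opening: -0.0001
gripper_force: 0.4
now uvz [-0.0399 -0.0553  0.059 ] rot [-0.0011 -0.0039  0.0042] shift [-0.0001 -0.0008  0.001 ]
```

Converted, -0.003 m is -0.12, -0.002 m is -0.08.

```bash
python3 nudge.py '[0,0,0,0,-0.04,0,0,0,0,0,0,-0.08,0,0,0,0,0,0,-0.12,0,0,0,0,0,0,-0.12,0,0]'
python3 nudge.py '[0,0,0,0,-0.04,0,0,0,0,0,0,-0.08,0,0,0,0,0,0,-0.08,0,0,0,0,0,0,-0.08,0,0]'
python3 -c "
from h import *
goto(-.04,-.0545,.058)"
```

```text
clock: 4.62
eef_pos: [0.4855, 0.195, 0.059]
eef_rot: [-0.001, 0.997, 0.072, 0.002]
force: [-0.2, -0.5, 0.5]
opening: -0.0003
gripper_force: 0.2
clock: 4.95
eef_pos: [0.4852, 0.1951, 0.0589]
eef_rot: [0.001, 0.997, 0.071, 0.001]
force: [-2.0, -5.8, 2.1]
opening: -0.0003
gripper_force: 2.6
now uvz [-0.0402 -0.0526  0.0589] rot [ 0.0015 -0.0027  0.0027] shift [0.0002 0.0019 0.0009]
```

```bash
python3 nudge.py '[0,0,0,0,0.48,0,0,0,0,0,0,0.48,0,0,0,0,0,0,0.48,-1.6,0,0,0,0,0,0.48,-2.4,0,0,0,0,0,0.48,-2.4,0]'
python3 -c "
from h import *
goto(-.077,-.017,.12)
w=manip.get_image('wrist');np.savez('w3.npz',**w)
cv2.imwrite('pics/w3.png',crop(w['img'],120,0,440,300,2))"
```

```text
clock: 5.37
eef_pos: [0.4905, 0.1879, 0.124]
eef_rot: [-0.003, 0.997, 0.072, 0.007]
force: [0.4, 0.7, 0.3]
opening: 0.0001
gripper_force: 0.0
now uvz [-0.036  -0.0604  0.124 ] rot [-0.0051 -0.0147  0.0041] shift [-0.0409 -0.0436  0.0036]
```

View pics/w3.png

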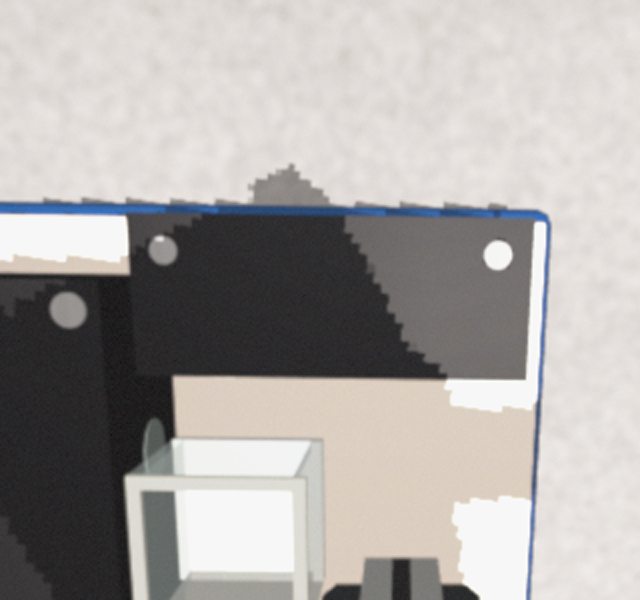

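The crop shows the cell now flush against the light block and square, with a gap to the detector face between rows 377 and 440. Next is the +x push.

Converted, -0.043 m is -1.72, -0.041 m is -1.64.

```bash
python3 nudge.py '[0,0,0,-1.64,-1.72,0,0,0,0,0,-1.64,-1.72,0,0,0,0,0,-1.64,-1.72,0,0,0,0,0,-1.64,-1.72,0,0]'
python3 -c "
from h import *
w=manip.get_image('wrist')
for p in [(208,220,.05),(281,219.5,.05),(207,188.5,.08),(300,189,.08)]: print(uvz(ray(dict(np.load('w3.npz')),*p)).round(4))
goto(-.078,-.017,.061)"
```

```text
clock: 5.75
eef_pos: [0.4386, 0.2228, 0.1182]
eef_rot: [-0.001, 0.997, 0.074, 0.001]
force: [0.2, -0.7, 0.2]
opening: -0.0002
gripper_force: 0.0
[-0.0219  0.0002  0.05  ]
[-0.0214 -0.0395  0.05  ]
[-0.0003 -0.0088  0.08  ]
[-0.0003 -0.0516  0.08  ]
now uvz [-0.0815 -0.02    0.1182] rot [-0.0006 -0.0033  0.0047] shift [ 0.0033 -0.003   0.0572]
```

```bash
python3 nudge.py '[0,0,0.04,0.04,-0.12,1.2,0,0,0,0.04,0.04,-0.12,1.8,0,0,0,0.04,0.04,-0.12,2.24,0,0,0,0.04,0.04,-0.12,2.24,0]'
python3 nudge.py '[0,0,0,0.2,0,0,0,0,0,0,0.4,0,0,0,0,0,0,0.6,0,0,0,0,0,0,0.76,0,0,0,0,0,0,0.88,0,0,0]'
python3 -c "
from h import *
goto(-.051,-.017,.061)"
```

```text
clock: 6.13
eef_pos: [0.4397, 0.2228, 0.0601]
eef_rot: [0.001, 0.998, 0.069, -0.001]
force: [0.4, 0.4, -0.3]
opening: 0.0
gripper_force: 0.0
clock: 6.55
eef_pos: [0.464, 0.2282, 0.0637]
eef_rot: [-0.001, 0.998, 0.07, 0.003]
force: [-0.0, -0.3, 0.3]
opening: -0.0002
gripper_force: 0.2
now uvz [-0.0566 -0.0169  0.0637] rot [-0.0014 -0.0056 -0.0008] shift [0.0056 0.0001 0.0028]
```

```bash
python3 nudge.py '[0,0,0,0.08,0,0,0,0,0,0,0.16,0,0,0,0,0,0,0.2,0,0,0,0,0,0,0.24,0,0,0,0,0,0,0.24,0,0,0]'
python3 nudge.py '[0,0,0,0.04,0,0,0,0,0,0,0.08,0,0,0,0,0,0,0.12,0,0,0,0,0,0,0.12,0,0,0]'
python3 -c "
from h import *
goto(-.051,-.017,.061)"
```

```text
clock: 6.97
eef_pos: [0.4687, 0.229, 0.0631]
eef_rot: [-0.001, 0.998, 0.07, 0.002]
force: [0.4, 0.1, 0.6]
opening: -0.0003
gripper_force: 0.1
clock: 7.3
eef_pos: [0.4704, 0.2291, 0.063]
eef_rot: [-0.0, 0.998, 0.07, 0.001]
force: [-4.6, -1.8, 4.0]
opening: -0.0001
gripper_force: 1.9
now uvz [-0.0501 -0.0168  0.063 ] rot [-0.0005 -0.0016  0.0002] shift [-0.0009  0.0002  0.002 ]
```

Converted, 0.002 m is 0.08, 0.001 m is 0.04.

```bash
python3 nudge.py '[0,0,0,0.04,0,0,0,0,0,0,0.08,0,0,0,0,0,0,0.08,0,0,0]'
python3 nudge.py '[0,0,0,-0.48,0,0,0,0,0,0,-0.56,0,0,0,0,0,0,-0.56,0,-1.6,0,0,0,0,-0.56,0,-2.6,0,0,0,0,-0.56,0,-2.6,0]'
python3 -c "
from h import *
goto(-.022,-.068,.12)"
```

```text
clock: 7.55
eef_pos: [0.4704, 0.2291, 0.0627]
eef_rot: [0.0, 0.998, 0.07, -0.001]
force: [-7.5, -2.0, 5.6]
opening: 0.0002
gripper_force: 3.9
clock: 7.97
eef_pos: [0.4643, 0.2301, 0.1337]
eef_rot: [-0.003, 0.998, 0.07, 0.008]
force: [0.8, 0.3, 1.0]
opening: -0.0002
gripper_force: 0.0
now uvz [-0.0561 -0.015   0.1337] rot [-0.005  -0.0171 -0.0002] shift [0.0339 0.0531 0.014 ]
```

Converted, 0.056 m is 2.24, 0.038 m is 1.52.

```bash
python3 nudge.py '[0,0,0,1.2,2.24,0,0,0,0,0,1.52,2.24,0,0,0,0,0,1.52,2.24,0,0,0,0,0,1.52,2.24,0,0]'
python3 -c "
from h import *
goto(-.022,-.068,.061)
w=manip.get_image('wrist');np.savez('w4.npz',**w)
cv2.imwrite('pics/w4.png',crop(w['img'],120,60,440,300,2.4))"
```

```text
clock: 8.3
eef_pos: [0.507, 0.1751, 0.1278]
eef_rot: [-0.0, 0.998, 0.067, 0.003]
force: [-0.3, 0.7, -0.2]
opening: 0.0001
gripper_force: 0.0
now uvz [-0.0214 -0.0754  0.1278] rot [-0.0005 -0.0055 -0.0052] shift [-0.001  -0.0074  0.0668]
```

View pics/w4.png

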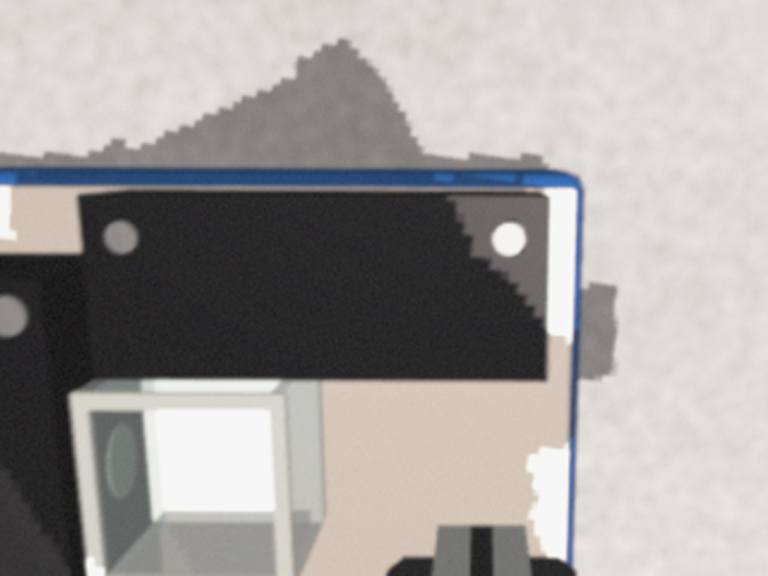

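The crop shows the cell's +x face meeting the detector edge (row 380), with the rim parallel to it. I'll give one more press towards the light block to square it.

Converted, 0.066 m is 2.64, 0.04 m is 1.6, -0.004 rad is -0.04.

```bash
python3 nudge.py '[0,0,-0.04,0,0,1.6,0,0,0,-0.04,0,0,2.64,0,0,0,-0.04,0,0,2.64,0,0,0,-0.04,0,0,2.64,0]'
python3 nudge.py '[0,0,0,0,-0.28,0,0,0,0,0,0,-0.56,0,0,0,0,0,0,-0.76,0,0,0,0,0,0,-0.84,0,0,0,0,0,0,-0.84,0,0]'
python3 -c "
from h import *
goto(-.022,-.0526,.061)"
```

```text
clock: 8.68
eef_pos: [0.5032, 0.1783, 0.0611]
eef_rot: [-0.001, 0.997, 0.073, 0.0]
force: [0.8, 0.3, -0.2]
opening: -0.0002
gripper_force: 0.0
clock: 9.1
eef_pos: [0.5036, 0.1977, 0.0639]
eef_rot: [0.0, 0.997, 0.072, 0.004]
force: [0.4, -3.6, 3.4]
opening: 0.0002
gripper_force: 1.8
now uvz [-0.0216 -0.0526  0.0639] rot [ 0.0011 -0.0072  0.0038] shift [-0.0004  0.      0.0029]
```

Converted, -0.002 m is -0.08, -0.001 m is -0.04.

```bash
python3 nudge.py '[0,0,0,0,-0.04,0,0,0,0,0,0,-0.08,0,0,0,0,0,0,-0.08,0,0]'
python3 nudge.py '[0,0,0,0,0.56,0,0,0,0,0,0,0.64,0,0,0,0,0,0,0.64,-2.4,0,0,0,0,0,0.64,-4.8,0,0,0,0,0,0.64,-6,0.02]'
python3 - <<'E'
from h import *
w=dict(np.load("w1.npz"))
g=w["img"][290:330,380:420].astype(int).min(2)
m=(g>140).astype(np.uint8); n,l,s,c=cv2.connectedComponentsWithStats(m); print(s,c+[380,290])
i=1+np.argmax(s[1:,4]); u,v=c[i]+[380,290]; print(ray(w,u,v,.193))
S=manip.get_image("scene"); g=S["img"][205:230,135:165].astype(int).min(2); print(g[::2,::2])
D=manip.get_image("side"); cv2.imwrite("pics/d.png",np.hstack([crop(S["img"],130,205,180,275,8),crop(D["img"],360,130,410,200,8)]))
print(manip.observe()["joint_positions"].round(2))
a=-.2199+np.pi/2
t=Rn.from_matrix(np.c_[[np.cos(a),np.sin(a),0],[np.sin(a),-np.cos(a),0],[0,0,-1]])
print((toolR().inv()*t).as_rotvec(), delta([.4793,-.3768,.30]))
E
```

```text
clock: 9.35
eef_pos: [0.5035, 0.1977, 0.0635]
eef_rot: [0.001, 0.997, 0.071, 0.003]
force: [-0.9, -6.6, 6.1]
opening: -0.0003
gripper_force: 3.3
clock: 9.77
eef_pos: [0.5024, 0.1855, 0.1882]
eef_rot: [-0.001, 0.997, 0.072, 0.001]
force: [0.8, 0.6, 0.4]
opening: 0.0111
gripper_force: 0.0
[[   0    0   35   18  410]
 [   1    0    1    1    1]
 [   0    0   40   40 1189]] [[394.72439024 295.92682927]
 [381.         290.        ]
 [401.16232128 314.19680404]]
[ 0.4749621  -0.37982823  0.193     ]
[[119 120 112 115 116 117 114 120 120 117 119 120 116 118 113]
 [120 118 117 114 115 118 115 117 115 117 118 119 114 117 115]
 [116 118 116 116 117 117 115 120 119 117 116 115 118 117 120]
 [116 116 117 114 115 114 114 119 115 117 118 118 119 115 118]
 [117 117 116 116 117 120 118 117 117 119 119 120 120 121 115]
 [115 115 116 116 115 117 120 117 117 119 120 118 118 116 118]
 [115 116 116 116 118 136 155 155 127 118 116 117 115 117 117]
 [118 117 116 116 122 172 170 159 121 119 121 116 121 117 120]
 [118 118 119 121 115 133 131 103  83 114 117 113 118 117 121]
 [120 117 116 121 137 100  97  90  84 105 113 115 119 114 118]
 [119 118 116 122 150  85  69  72  38  27  61 103 121 118 118]
 [117 116 118 117  88  49  41  45  13  11  56  81 112 114 113]
 [120 120 118 115  56  25  23  26  22  32  77  81 104  99  82]]
[-0.03  0.34 -0.46  1.6   0.16  1.22 -1.95]
[ 0.00675501 -0.02160988 -1.2057163 ] [-0.108039    0.55459111 -0.11041197]
```

View pics/d.png

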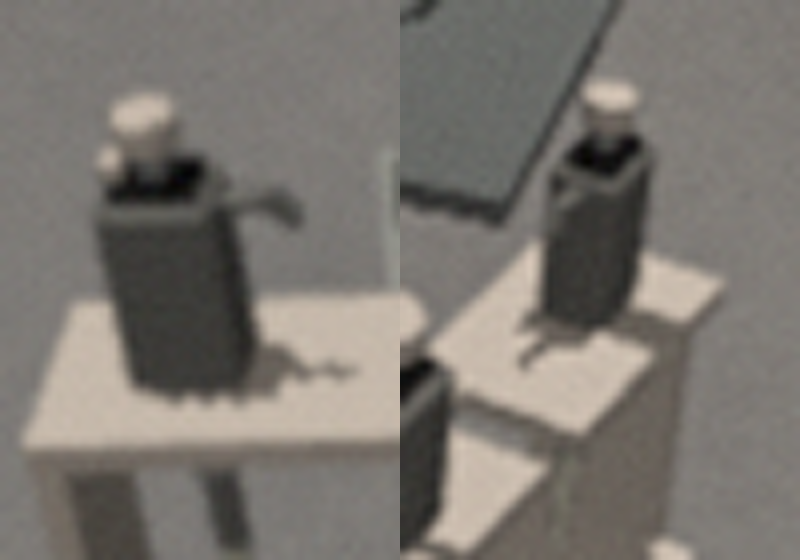

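The crop shows the slim pipette with its hook towards +y. The button top is at scene (147.9,217.9) and side (386.2,141.5).

Converted, 0.18 m is 7.2, 0.14 m is 5.6, -0.5 rad is -5.

```bash
python3 nudge.py '[0,0,-1.2,-0.8,1.6,-4.8,0.06,0,0,-2.5,-1.6,4,-4.8,0.06,0,0,-3.7,-1.6,5.6,-4.8,0.06,0,0,-5,-2,7.2,-4.8,0.06,0,0,-6.2,-2,7.2,-4.8,0.06]'
python3 - <<'E'
from h import *
S=manip.get_image("scene");D=manip.get_image("side")
print(ray(S,147.9,217.9,.193),ray(D,386.2,141.5,.193))
a=-.2199+np.pi/2
t=Rn.from_matrix(np.c_[[np.cos(a),np.sin(a),0],[np.sin(a),-np.cos(a),0],[0,0,-1]])
print((toolR().inv()*t).as_rotvec(), delta([.4793,-.3768,.31]))
E
```

```text
clock: 10.28
eef_pos: [0.4838, 0.0418, 0.2934]
eef_rot: [-0.0, 0.937, 0.35, 0.003]
force: [0.5, -0.9, -0.1]
opening: 0.06
gripper_force: 0.0
[ 0.47697532 -0.37529143  0.193     ] [ 0.47948672 -0.3706418   0.193     ]
[ 0.00825068 -0.00207632 -0.65393514] [-0.26862012  0.3119059  -0.01510227]
```

Converted, 0.15 m is 6, -0.13 m is -5.2, -0.62 rad is -6.2.

```bash
python3 nudge.py '[0,0,-1.2,-1.2,1.2,0,0.06,0,0,-2.5,-2.4,2.4,0,0.06,0,0,-3.7,-3.6,3.6,0,0.06,0,0,-5,-5.2,6,-0.6,0.06,0,0,-6.2,-5.2,6,-0.6,0.06]' >/dev/null
python3 - <<'E'
from h import *
a=-.2199+np.pi/2
t=Rn.from_matrix(np.c_[[np.cos(a),np.sin(a),0],[np.sin(a),-np.cos(a),0],[0,0,-1]])
print((toolR().inv()*t).as_rotvec(), delta([.478,-.375,.31]))
E
```

```text
[ 0.00276569 -0.00364281 -0.09577819] [-0.22563755  0.07049011 -0.00697785]
```

```bash
python3 nudge.py '[0,0,-0.95,-8.8,2.8,-0.28,0.06,0,0,-0.95,-8.8,2.8,-0.28,0.06,0,0,-0.95,-8.8,2.8,-0.28,0.06,0,0,-0.95,-8.8,2.8,-0.28,0.06,0,0,-0.95,-8.8,2.8,-0.28,0.06]'
python3 nudge.py '[0,0,0,-0.72,0.16,0,0.06,0,0,0,-0.72,0.16,0,0.06,0,0,0,-0.72,0.16,0,0.06]'
cat >> h.py <<'E'
def stand(x,y,z):
    a=-.2199+np.pi/2
    t=Rn.from_matrix(np.c_[[np.cos(a),np.sin(a),0],[np.sin(a),-np.cos(a),0],[0,0,-1]])
    print("rot",(toolR().inv()*t).as_rotvec().round(4),"shift",delta([x,y,z]).round(4))
E
python3 - <<'E'
from h import *
stand(.478,-.375,.31)
w=manip.get_image("wrist");np.savez("w5.npz",**w)
p=proj(w,[.478,-.375,.193]);print(p); x,y=p.round().astype(int)
print(w["img"][y-40:y+41:4,x-40:x+41:4].min(2))
E
```

```text
clock: 11.22
eef_pos: [0.4789, -0.3477, 0.3096]
eef_rot: [0.0, 0.783, 0.622, 0.003]
force: [0.5, -0.1, -0.5]
opening: 0.0599
gripper_force: 0.0
clock: 11.47
eef_pos: [0.4783, -0.3655, 0.3087]
eef_rot: [-0.001, 0.783, 0.621, 0.003]
force: [0.4, 1.1, -0.2]
opening: 0.0599
gripper_force: 0.0
rot [ 0.0025 -0.0047 -0.0098] shift [-0.0093  0.0018 -0.0014]
[323.05874646 239.47090616]
[[151 158 229 227 228 228 228 214  77  77  71  70  76  87 126 226 226 226
  227 226 222]
 [146 154 217 228 216 215 214  77  56  58  72  69  56  57 107 227 227 226
  225 225 222]
 [151 153 141 225 199 123 124  55  59  55  73  71  60  56  73 226 227 226
  226 226 224]
 [155 148 148 226 222 125 127  56  65  61  68  68  62  62  59 224 226 225
  226 224 223]
 [141 144 140 224 213 178 123 100  76  75  75  74  76  77  74 223 226 226
  224 225 223]
 [151 148 143 225 225 223 124 119  30  25  28  26  30  22  81 222 225 227
  225 225 222]
 [153 152 145 223 224 172  90 115  64  40  27  26  23  27 111 221 226 226
  224 225 223]
 [149 149 180 185 184 184 182 114  56  39  71  81  49  20 111 222 225 224
  224 217 146]
 [151 15
[... 449 characters left out ...]
3 225 225 225 225 221 180 188 201 203 188 188 220 223 224 223
  223 208 149]
 [150 147 221 224 223 224 224 224 225 223 223 224 224 223 222 223 223 222
  222 203 145]
 [156 151 153 146 148 148 151 152 146 153 149 149 153 147 143 145 145 144
  147 149 150]
 [150 147 152 143 144 150 143 147 149 151 148 147 145 148 150 146 147 148
  149 143 146]
 [153 149 146 149 152 151 155 151 153 142 149 146 145 145 147 152 149 149
  149 147 144]
 [150 146 149 150 146 151 151 151 151 146 148 151 149 149 147 148 148 147
  146 147 147]
 [154 148 149 150 147 146 148 146 146 147 151 144 152 147 151 152 144 150
  149 151 144]
 [149 151 158 147 150 156 149 147 149 147 144 150 146 147 143 152 142 146
  147 146 146]]
```

```bash
python3 - <<'E'
from h import *
w=dict(np.load("w5.npz"));p=ray(w,325.8,241.9,.193);print(p);stand(p[0],p[1],.130)
E
```

```text
[ 0.4793788 -0.3770227  0.193    ]
rot [ 0.0031 -0.0052 -0.0065] shift [-0.0138  0.0028  0.1792]
```

Converted, 0.003 m is 0.12, 0.13 m is 5.2, -0.005 rad is -0.05.

```bash
python3 nudge.py '[0.03,-0.05,-0.08,-0.54,0.12,0.8,0.06,0.03,-0.05,-0.08,-0.54,0.12,2.4,0.06,0.03,-0.05,-0.08,-0.54,0.12,4,0.06,0.03,-0.05,-0.08,-0.54,0.12,4.8,0.06,0.03,-0.05,-0.08,-0.54,0.12,5.2,0.06]'
python3 nudge.py '[0,0,0,0,0,0,0.06,0,0,0,0,0,0,0.06]'
python3 -c "
from h import *
stand(.4794,-.377,.130)"
```

```text
clock: 11.93
eef_pos: [0.4775, -0.3746, 0.176]
eef_rot: [-0.003, 0.779, 0.627, -0.001]
force: [-0.4, 0.2, -0.5]
opening: 0.0596
gripper_force: 0.0
clock: 12.1
eef_pos: [0.4797, -0.378, 0.1813]
eef_rot: [0.002, 0.78, 0.626, -0.0]
force: [1.3, 1.0, 0.4]
opening: 0.0599
gripper_force: 0.0
rot [0.0023 0.0026 0.0022] shift [ 0.0011 -0.0006  0.0513]
```

Converted, 0.051 m is 2.04, 0.045 m is 1.8.

```bash
python3 nudge.py '[0,0,0,0.04,-0.02,0.8,0.06,0,0,0,0.04,-0.02,1.4,0.06,0,0,0,0.04,-0.02,1.8,0.06,0,0,0,0.04,-0.02,2.04,0.06,0,0,0,0.04,-0.02,2.04,0.06]'
python3 -c "
from h import *
stand(.4794,-.377,.130)"
```

```text
clock: 12.52
eef_pos: [0.4782, -0.3782, 0.1291]
eef_rot: [0.001, 0.78, 0.625, -0.001]
force: [-0.7, 0.8, -0.1]
opening: 0.06
gripper_force: 0.0
rot [0.0004 0.0026 0.0003] shift [ 0.0014  0.001  -0.0009]
```

The manual's scale: shifts go in units of 25 mm and turns go in units of 0.1 rad. Converting my numbers, 0.0008 m is 0.032, 0.0005 m is 0.02, 0.002 rad is 0.02.

```bash
python3 nudge.py '[0,0.02,0,0.02,0.032,0,0.06,0,0.02,0,0.02,0.032,0,0.03,0,0.02,0,0.02,0.032,0,0.01,0,0.02,0,0.02,0.032,0,0,0,0.02,0,0.02,0.032,0,0]'
python3 nudge.py '[0,0,0,0,0,0,0,0,0,0,0,0,0,0,0,0,0,0,0,0,0]'
python3 -c "
from h import *
stand(.4794,-.377,.130);print(manip.observe()['opening'],manip.observe()['eef_pos'])"
```

```text
clock: 12.93
eef_pos: [0.4794, -0.3785, 0.13]
eef_rot: [0.001, 0.78, 0.625, 0.0]
force: [0.4, 0.3, 2.8]
opening: 0.0235
gripper_force: 58.9
clock: 13.18
eef_pos: [0.4794, -0.3785, 0.13]
eef_rot: [0.001, 0.78, 0.625, 0.0]
force: [-0.9, -0.0, 5.1]
opening: 0.0234
gripper_force: 58.9
rot [ 0.0022  0.0016 -0.0002] shift [ 0.0015 -0.0003 -0.    ]
0.023351901085449885 [ 0.47941486 -0.37852416  0.12999516]
```

```bash
python3 - <<'E'
from h import *
o=manip.observe(); R=toolR(); np.savez("grip.npz",tip=R.inv().apply(np.array([.4794,-.377,.015])-o["eef_pos"]),ax=R.inv().apply([0,0,1.]))
print(dict(np.load("grip.npz")))
E
python3 nudge.py '[0,0,0,0,0,-0.2,0,0,0,0,0,0,-0.8,0,0,0,0,0,0,-1.8,0,0,0,0,0,0,-2.8,0,0,0,0,0,0,-3.6,0]'
python3 nudge.py '[0,0,0,0,0,-1.2,0,0,0,0,0,0,-2.4,0,0,0,0,0,0,-3.4,0,0,0,0,0,0,-3.8,0,0,0,0,0,0,-4,0]'
python3 -c "
from h import *
stand(.4794,-.377,.31)
g=np.load('grip.npz');R=toolR();print('tip',manip.observe()['eef_pos']+R.apply(g['tip']))
h=C-.02*U-.02*V;print(h);stand(h[0],h[1],.31)"
```

```text
{'tip': array([ 0.00166784, -0.00059482,  0.11499163]), 'ax': array([-0.00159728,  0.00215335, -0.99999641])}
clock: 13.6
eef_pos: [0.4785, -0.3777, 0.2199]
eef_rot: [-0.0, 0.78, 0.625, -0.0]
force: [0.4, -0.0, -0.3]
opening: 0.0236
gripper_force: 58.8
clock: 14.02
eef_pos: [0.4792, -0.3781, 0.3205]
eef_rot: [0.001, 0.78, 0.625, 0.0]
force: [-0.5, 0.0, -1.1]
opening: 0.0235
gripper_force: 58.8
rot [0.0024 0.0016 0.    ] shift [ 0.0011 -0.0001  0.0105]
tip [ 0.47924217 -0.37654305  0.20549346]
[0.50068654 0.23020482 0.05      ]
rot [0.0024 0.0016 0.    ] shift [ 0.5983 -0.1118  0.0093]
```

Converted, 0.08 m is 3.2, -0.06 m is -2.4.

```bash
python3 nudge.py '[0,0,0,0,-0.4,-0.4,0,0,0,0,0,-1.2,-1,0,0,0,0,0.8,-2,-1.2,0,0,0,0,2,-2.4,-1.2,0,0,0,0,3.2,-2.4,-1.2,0]'
python3 nudge.py '[0,0,0,1.2,0,0,0,0,0,0,2.4,0,0,0,0,0,0,3.6,0,0,0,0,0,0,4.8,0,0,0,0,0,0,6,0,0,0]'
python3 nudge.py '[0,0,0,1.2,-0.2,0,0,0,0,0,2.4,-0.4,0,0,0,0,0,3.6,-0.6,0,0,0,0,0,4.8,-0.8,0,0,0,0,0,6,-1,0,0]'
python3 nudge.py '[0,0,0,1.2,-0.2,0,0,0,0,0,2.4,-0.4,0,0,0,0,0,3.6,-0.6,0,0,0,0,0,4.4,-0.8,0,0,0,0,0,4.8,-1,0,0]'
python3 - <<'E'
from h import *
h=C-.02*U-.02*V;stand(h[0],h[1],.31)
g=np.load('grip.npz');R=toolR();t=manip.observe()['eef_pos']+R.apply(g['tip']);print('tip',t, 'move tool',R.inv().apply(h+[0,0,.092]-t),R.apply(g['ax']))
E
```

```text
clock: 14.43
eef_pos: [0.4337, -0.287, 0.348]
eef_rot: [-0.001, 0.782, 0.623, -0.002]
force: [0.1, -0.7, -0.3]
opening: 0.0234
gripper_force: 58.9
clock: 14.85
eef_pos: [0.4686, -0.139, 0.3471]
eef_rot: [-0.001, 0.781, 0.625, -0.002]
force: [0.6, -0.0, -0.2]
opening: 0.0233
gripper_force: 58.9
clock: 15.27
eef_pos: [0.4769, 0.0123, 0.347]
eef_rot: [-0.001, 0.781, 0.625, -0.002]
force: [-0.4, -0.2, -0.7]
opening: 0.0229
gripper_force: 59.0
clock: 15.68
eef_pos: [0.4785, 0.137, 0.3468]
eef_rot: [-0.001, 0.779, 0.627, -0.002]
force: [-0.4, 0.3, -0.2]
opening: 0.0231
gripper_force: 59.0
rot [-0.0041  0.0012  0.0052] shift [0.0959 0.002  0.0367]
tip [0.47773735 0.13871696 0.23182461] move tool [0.09438064 0.00330097 0.08970258] [ 0.00604601 -0.00176876  0.99998016]
```

Converted, 0.094 m is 3.76, 0.05 m is 2, -0.002 rad is -0.02.

```bash
python3 nudge.py '[-0.02,0,0,1,0,0,0,-0.02,0,0,2,0.08,0,0,-0.02,0,0,3,0.12,0.4,0,-0.02,0,0,3.6,0.12,0.8,0,-0.02,0,0,3.76,0.12,1.2,0]'
python3 nudge.py '[0,0,0,0,0,0.4,0,0,0,0,0,0,0.8,0,0,0,0,0,0,0.8,0,0,0,0,0,0,0.8,0]'
python3 - <<'E'
from h import *
h=C-.02*U-.02*V;stand(h[0],h[1],.31)
g=np.load('grip.npz');R=toolR();t=manip.observe()['eef_pos']+R.apply(g['tip']);print('tip',t, 'move tool',R.inv().apply(h+[0,0,.052]-t),R.apply(g['ax']))
w=manip.get_image("wrist");S=manip.get_image("scene");D=manip.get_image("side")
for n,d in (("w",w),("s",S),("d",D)): np.savez("f_"+n+".npz",**d); print(n,proj(d,t).round(1),proj(d,h+[0,0,.042]).round(1))
E
```

```text
clock: 16.1
eef_pos: [0.5028, 0.2268, 0.3166]
eef_rot: [0.0, 0.779, 0.627, -0.001]
force: [-0.5, 0.1, -0.9]
opening: 0.0238
gripper_force: 58.9
clock: 16.43
eef_pos: [0.504, 0.2227, 0.2978]
eef_rot: [0.002, 0.781, 0.624, -0.001]
force: [0.5, -0.7, -0.5]
opening: 0.0235
gripper_force: 58.9
rot [ 0.0016  0.0032 -0.003 ] shift [ 0.0066 -0.0049 -0.0122]
tip [0.50387838 0.22404611 0.18282192] move tool [ 0.00556096 -0.00460529  0.08079708] [8.76766411e-04 1.46419858e-03 9.99998544e-01]
w [319.8 222.7] [314.6 191.1]
s [441.4 185.6] [438.8 220.3]
d [275.8 327.6] [278.3 363. ]
```

Converted, 0.06 m is 2.4, 0.04 m is 1.6.

```bash
python3 nudge.py '[0,0,0,0.16,-0.12,0,0,0,0,0,0.22,-0.184,0,0,0,0,0,0.22,-0.184,0.8,0,0,0,0,0.22,-0.184,1.6,0,0,0,0,0.22,-0.184,2.4,0]'
python3 nudge.py '[0,0,0,0,0,0,0,0,0,0,0,0,0,0,0,0,0,0,0,0,0]'
python3 - <<'E'
from h import *
h=C-.02*U-.02*V
g=np.load('grip.npz');R=toolR();t=manip.observe()['eef_pos']+R.apply(g['tip']);print('tip',t, 'move tool',R.inv().apply(h+[0,0,.052]-t),R.apply(g['ax']))
L=[]
for n,k in (("wrist",4),("scene",6.667),("side",6.667)):
    d=manip.get_image(n); np.savez("f_"+n+".npz",**d); c=proj(d,h+[0,0,.05]); hw=(50,72) if n=="wrist" else (20,45); hw=(33,75) if n=="wrist" else (20,45)
    x0,y0=int(c[0]-hw[0]),int(c[1]-hw[1]); print(n,x0,y0,proj(d,t),proj(d,h+[0,0,.042]))
    L.append(crop(d["img"],x0,y0,x0+2*hw[0],y0+2*hw[1],k if n=="wrist" else 6.667)[:600,:264])
m=min(i.shape[0] for i in L); cv2.imwrite("pics/f.png",np.clip(np.hstack([i[:m] for i in L])*1.2,0,255).astype(np.uint8))
E
```

```text
clock: 17.0
eef_pos: [0.5009, 0.2323, 0.2387]
eef_rot: [0.001, 0.78, 0.626, 0.002]
force: [-0.3, -0.6, -0.3]
opening: 0.0232
gripper_force: 58.9
clock: 17.25
eef_pos: [0.5013, 0.2322, 0.2399]
eef_rot: [0.001, 0.78, 0.625, 0.002]
force: [-0.1, 0.3, -0.1]
opening: 0.0233
gripper_force: 58.9
tip [0.50156604 0.23396782 0.12494623] move tool [-0.00388627 -0.00012664  0.02294219] [-0.0021857  -0.00213378  0.99999533]
wrist 286 144 [319.75628854 222.58273829] [319.60881432 217.0260681 ]
scene 419 172 [442.2434785  207.59968582] [438.82711456 220.30661906]
side 258 315 [276.13225277 353.57268135] [278.32048959 363.04789108]
```

View pics/f.png

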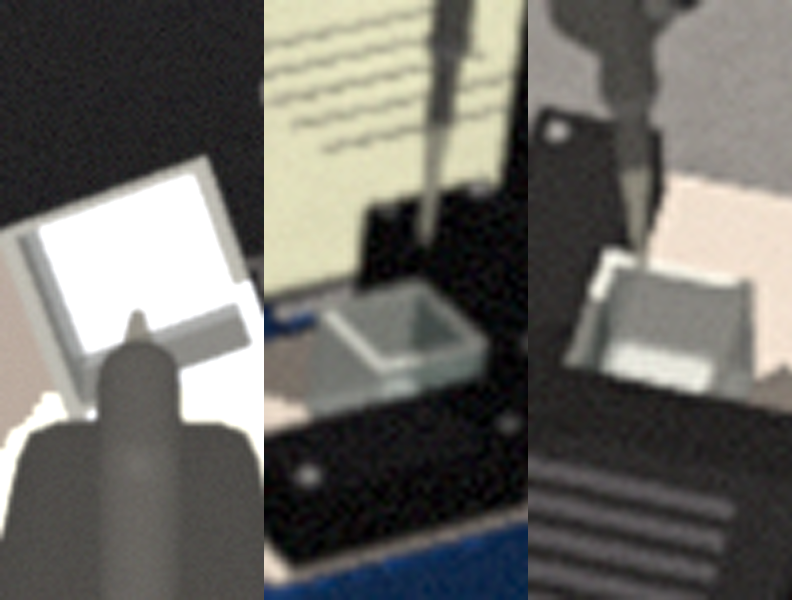

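The three crops show the tip hovering over the open cell, at wrist (320,221.5) and scene (443,208.7). The rim centre is at scene (440,221), which agrees with the prediction to about 1 px. The cell is tight against both blocks. Now the final descent.

Converted, -0.0039 m is -0.156, 0.022 m is 0.88, 0.002 rad is 0.02.

```bash
python3 nudge.py '[0.02,0.02,0,-0.08,0,0,0,0.02,0.02,0,-0.156,0,0.24,0,0.02,0.02,0,-0.156,0,0.48,0,0.02,0.02,0,-0.156,0,0.72,0,0.02,0.02,0,-0.156,0,0.88,0]'
python3 nudge.py '[0,0,0,0,0,0,0,0,0,0,0,0,0,0,0,0,0,0,0,0,0,0,0,0,0,0,0,0]'
cat > chk.py <<'E'
from h import *
h=C-.02*U-.02*V
g=np.load('grip.npz');R=toolR();t=manip.observe()['eef_pos']+R.apply(g['tip']);print('tip',t,'rel mouth',(t-h-[0,0,.042]).round(4),'move tool',R.inv().apply(h+[0,0,.052]-t).round(4),R.apply(g['ax']).round(4))
E
python3 chk.py
```

```text
clock: 17.82
eef_pos: [0.4996, 0.2271, 0.2153]
eef_rot: [-0.0, 0.781, 0.625, -0.0]
force: [-0.4, 0.7, -0.9]
opening: 0.0232
gripper_force: 58.9
clock: 18.15
eef_pos: [0.5002, 0.2278, 0.2169]
eef_rot: [-0.0, 0.78, 0.625, 0.001]
force: [-0.4, -0.2, -0.7]
opening: 0.0234
gripper_force: 58.9
tip [0.50011802 0.22975377 0.10186143] rel mouth [-0.0006 -0.0005  0.0099] move tool [ 0.0006  0.0005 -0.0001] [ 6.0e-04 -3.6e-03  1.0e+00]
```

```bash
python3 nudge.py '[0,0,0,0,0,0,0,0,0,0,0,0,0,0,0,0,0,0,0,0,0]'; python3 chk.py; python3 -c "
from station import manip
print(manip.finish_job())"
```

```text
clock: 18.4
eef_pos: [0.5001, 0.2277, 0.2168]
eef_rot: [-0.0, 0.78, 0.625, 0.001]
force: [1.0, -0.2, -0.4]
opening: 0.0235
gripper_force: 58.9
tip [0.50002852 0.22956168 0.10177519] rel mouth [-0.0007 -0.0006  0.0098] move tool [ 0.0008  0.0005 -0.0002] [ 7.0e-04 -3.3e-03  1.0e+00]
the job is handed in; nothing more can be done
None
```

I handed the job in at 18.4 s: the cell looked flush against both blocks in the last images, and the slim pipette is gripped upright, its tip about 10 mm above the rim and within about 1 mm of centre by my estimate; I took no final picture of the bystanders, but the arm felt no unexpected contact.

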